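Stand the kit case heavy end down

TASK

Two identical aluminium kit cases lie on the stall table. Lift the one nearer the robot to see from its tilt which end is heavy, then stand it on that end in the middle of the sloping display stand, its foot flat on the rubber and squared up with the plate's edges, and let it go; on its light end it would topple. Leave the far case and everything else on the table where they are.

Things in the scene. Friction and masses are not known exactly. Their poses are not given: they have to be found in the camera images.
- case_a_mid (a point): One of two like kit cases, flat-sided aluminium, 140 (own x) x 46 (own y) x 44 mm high (own z), 0.29 to 0.43 kg, lying flat, long side within 0.35 rad of the robot's left-right. The point is its centre. A steel weight hidden in one end, own +x or -x, shifts the balance point about 35 mm from the middle. Either case may be the near one (x below 0.58, to be stood up); the far one (x above 0.68) stays.
- case_b_mid (a point): The other kit case, the same in every outward respect; its heavy end must be found in the same way. The point is its centre.
- case_a_studs (a point): Middle of case a, half-way between its two domed steel studs, one on each long side, 4 mm proud, 54 mm over both, 27 mm above the underside. Pinched lightly there (about 6 N) and lifted, the case swings about the studs and its heavy end drops. Gripped firmly (30 N or more) on the flat sides near an end it keeps its angle in the grip. Axes as the case's.
- case_b_studs (a point): Middle of case b, half-way between its two domed steel studs, one on each long side, 4 mm proud, 54 mm over both, 27 mm above the underside. Pinched lightly there (about 6 N) and lifted, the case swings about the studs and its heavy end drops. Gripped firmly (30 N or more) on the flat sides near an end it keeps its angle in the grip. Axes as the case's.
- stand_top (a point): Fixed display stand: square plate 100 x 100 mm with a black rubber top, sloping 17 degrees down towards the customers (away from the robot). The point is the centre of the top face (35 mm above the table), z square off the sloping face, x down the slope, y along it. A case set light end down here topples; heavy end down it stands, leaning with the slope.
- band: Bystander, loose, not to be moved. Closed black rubber dive band standing on edge, oval 75 x 58 mm, 22 mm high; origin under its centre.
- jar: Bystander, loose, not to be moved. Squat glass jar, 72 mm across, 65 mm high; origin under its centre.
- opener: Bystander, loose, not to be moved. Steel case-back opener lying flat, 142 mm long, 14 mm high; origin near the middle of its underside.
- dish: Bystander, loose, not to be moved. White ceramic dish, 90 mm across, 18 mm high; origin under its centre.
- loupe: Bystander, loose, not to be moved. Black loupe, 32 mm across, 30 mm high; origin under its centre.
- driver: Bystander, loose, not to be moved. Screwdriver lying flat, 120 mm long, black handle; origin near the middle of its underside.
Things that resemble listed ones, but are neither listed nor needed, are in the scene too. Leave any pink look-alike of the part that bears case_b_mid alone. Several things look just like the part that bears stand_top: the one meant starts farthest from the robot's base.

How it is judged:
By the outcome, as a careful person would: the job done as asked, in the order asked, and still so for the second after the job is handed in, with the robot touching nothing.
It also fails if it takes over 51 s, if anything falls off the work surface, if the arm or the gripper's body presses on something with over 40 N, if the wrist force passes 120 N, or if a joint passes its speed limit or range.

ROBOT

A 6-joint arm with a two-finger parallel gripper is mounted at the origin on the work surface. World frame = base frame: x ahead of the robot, y to its left, z up, the work surface at z = 0. Lengths are in m, angles in degrees, forces in N, time in s.
With the tool pointing down it reaches from about 0.325 to 0.9 m from the base axis. Payload 6.1 kg.
Tool frame: the origin (TCP) lies on the front face of the gripper's body, between the roots of the fingers; the fingertips stand 73 mm ahead of it and the grasp point (between the pads) lies 54 mm ahead of it; z points along the fingers, x is the direction in which the jaws open and shut, and the axes are right-handed (so a half turn about z gives the same grasp; the last joint's range is limited). The gripper opens to 85 mm and grips with 20 to 120 N. Pads are 22 mm wide; open, the fingers measure 114 mm over their backs; the gripper's body (76 mm by 85 mm) begins 54 mm behind the grasp point. The pads swing forward as they close: fully open they stand 13 mm farther back than shut.
Start: joints at [57.978, 12.628, 87.462, -0, 79.91, -7.225], TCP at [0.262, 0.567, 0.304] pointing down, gripper open.
Joint ranges: [-170.65, 170.65], [-52.31, 119.04], [5.05, 147.46], [-71.25, 251.25], [11.57, 151.72], [-153.62, 153.62]. Speed limits (degrees/s): [147.25, 147.25, 172.46, 180, 180, 180].

INTERFACE

Orientations are given as a 3x3 rotation matrix whose columns are the frame's x, y, z axes.
In Python, from cell import manip gives the robot as it stands.
- The arm moves only by the tool carry_out, never from a script. Its arguments are lists of equal length, an entry for each row: "dp": the shift along the world's x, y, z in cm, a list of three; "twist": the turn, a rotation vector about the world's x, y, z in degrees, a list of three; "hand": the opening, from -1 (shut) to 1 (fully open). A call has exactly 8 rows; each row shifts and turns the pose as measured when the row begins; what a row does not reach is not made up. A row lasts 1/12 s, in which the tool goes at most 41.7 mm and 7.16 degrees, less where a joint would pass 70% of its speed; a pose out of reach is approached as far as the arm can. A call with a gripper value outside its range is refused whole. The fingers move at their own pace and stop on an object; "force" is the grip in N (left out, the last holds). Time passes only in rows, so rows that do not move let the fingers close, or fill a call up. It gives the time, the measured TCP pose, the force and the opening at its end, in the units of the state.
- manip.get_state(): the state, without advancing time (a new reading comes with each control period).
- manip.grab_frame(name): name is "side" or "top"; returns a dict with "pixels" (480x640x3 uint8, blue, green, red), "range_z" (480x640 float32, m along the optical axis (not along the pixel's ray), 0 where there is no reading), "mtx" (3x3 intrinsics, pixels), "extrinsics" (4x4, takes a point from camera to world coordinates). Camera axes: x right, y up, looking along -z (the intrinsics and any distortion apply to the point x, -y, -z); pixel columns grow to the right and rows downward; lengths in m; the calibration is good to about 2 mm. A picture is of the moment at which its call begins.
- manip.hand_in(): hands the job in, once; it reports no verdict.
Trained networks look in a picture, given as the dict that the camera call returned (one of the last four; its "shot" number tells which), for a name from the list of things; names that differ only in an ending like _2 or _b are one class to them, and where a whole thing is asked for, a point or a joint stands for the part that bears it (a point fixed in the world has none). Each returns a list of dicts, best first, with "p" (0 to 1); they miss things now and then, are a little off and sometimes report something else, mostly with a low value. They report only what shows in the picture. A call takes as long as a camera call. They do not tell look-alikes from the thing itself.
- manip.cut_out(picture, label): "pixels" (480x640 bool, what is visible of it) and "bbox" ([centre column, centre row, width, height] in pixels, round what is visible of it).
- manip.place_of(picture, label): "xy" ([column, row] in pixels: a listed point, or the origin of a listed thing).
The state is a dict: "clock": time; "joint_pos": joint angles; "qd": joint speeds; "tau": joint torques, N m; "tcp_pos": TCP position; "tool_rot": TCP orientation; "contact_force": force on the tool from outside, world axes, zero at the start; "torque": the same for the moment, N m; "width": finger opening in m.
Only numpy, scipy, OpenCV 4.12 (cv2) and the standard library are available. Lean on these libraries where they do the work, as an engineer would, in place of code of your own. Each camera call takes 0.05 s, during which the arm holds its last target.

## Working session

There is one attempt and no reset: what is moved stays moved. The work goes in short steps, Python scripts to look and compute and a tool call to move; the robot and the scene stay as the last step left them, time stands still between calls to the robot, and variables do not carry over. Pictures are saved under pics/ and viewed, and the job is handed in when it is done.

Besides the shell and the picture viewer there is one more tool, called after ">>>" as name(argument=value, ...) on one line, values as JSON. carry_out: Moves the arm, as the interface text tells. Its arguments: {"type":"object","properties":{"dp":{"type":"array"},"twist":{"type":"array"},"hand":{"type":"array"},"force":{"type":"number"}},"required":["dp","twist","hand"]}

```bash
mkdir -p pics; ls
cat > h.py <<'E'
import numpy as np, cv2
from cell import manip
def world(f,u,v,z=None):
    K=f['mtx'];d=f['range_z'][int(round(v)),int(round(u))] if z is None else z
    p=np.array([(u-K[0,2])/K[0,0]*d,-(v-K[1,2])/K[1,1]*d,-d,1])
    return (f['extrinsics']@p)[:3]
def cloud(f):
    K=f['mtx'];d=f['range_z'];v,u=np.mgrid[0:480,0:640]
    p=np.stack([(u-K[0,2])/K[0,0]*d,-(v-K[1,2])/K[1,1]*d,-d,np.ones_like(d)],-1)
    return (p@f['extrinsics'].T)[...,:3]
def proj(f,P):
    c=np.linalg.inv(f['extrinsics'])@np.append(P,1);K=f['mtx']
    return K[0,0]*c[0]/-c[2]+K[0,2], K[1,1]*(-c[1])/-c[2]+K[1,2]
E
python3 - <<'E'
from h import *
print(manip.get_state())
for n in ['top','side']:
    f=manip.grab_frame(n); print(n,f.keys(),f['mtx'],f['extrinsics']); cv2.imwrite(f'pics/{n}0.png',f['pixels'])
    for l in ['case_a_mid','case_a_studs','stand_top']:
        for r in manip.place_of(f,l): print(l,r['p'],r['xy'],world(f,*r['xy']))
E
```

```text
pics
{'clock': 0.0, 'joint_pos': array([ 5.79784837e+01,  1.26757695e+01,  8.75281236e+01, -7.98040549e-04,
        7.99116417e+01, -7.22385800e+00]), 'qd': array([-0.01166426,  0.00212623, -0.03633377, -0.00157055,  0.00743362,
        0.03115662]), 'tau': array([-7.07771122e-06, -4.96901858e+01, -3.89394379e+01, -9.63705361e-05,
        1.09366418e-02,  4.44423472e-05]), 'tcp_pos': array([0.26186905, 0.56695675, 0.30277162]), 'tool_rot': array([[ 4.19411695e-01,  9.07795523e-01, -1.05757777e-03],
       [ 9.07793931e-01, -4.19412959e-01, -1.71692694e-03],
       [-2.00218041e-03, -2.39963449e-04, -9.99997967e-01]]), 'contact_force': array([-0.06946335, -0.5943407 , -0.86448   ]), 'torque': array([-0.010828  ,  0.05532092,  0.01789476]), 'width': 0.08530892350585766}
top dict_keys(['pixels', 'range_z', 'mtx', 'extrinsics', 'shot']) [[471.4356227    0.         319.87472626]
 [  0.         471.4356227  243.26725351]
 [  0.           0.           1.        ]] [[ 0.00315868  0.9878374  -0.15545836  0.35631037]
 [-0.99998785  0.00370862  0.00324767  0.0163759 ]
 [ 0.0037847   0.15544621 
[... 448 characters left out ...]
 'mtx', 'extrinsics', 'shot']) [[544.32216189   0.         316.00230349]
 [  0.         544.32216189 237.40411407]
 [  0.           0.           1.        ]] [[ 0.75831234  0.44450682 -0.47683969  0.01118345]
 [-0.65178165  0.53040687 -0.54207862 -0.56053736]
 [ 0.01196141  0.72186027  0.69193546  0.79069283]
 [ 0.          0.          0.          1.        ]]
case_a_mid 0.56 [469.1, 260.2] [ 0.71211983 -0.2092458   0.04039095]
case_a_studs 0.64 [468.6, 255.8] [ 0.71849833 -0.20244693  0.04292344]
case_a_studs 0.17 [270.6, 208.0] [0.51814541 0.16363972 0.0331023 ]
stand_top 0.82 [271.5, 207.4] [0.5215069  0.16497544 0.03205308]
stand_top 0.62 [135.9, 229.8] [0.26741741 0.28401223 0.03371387]
```

View pics/top0.png

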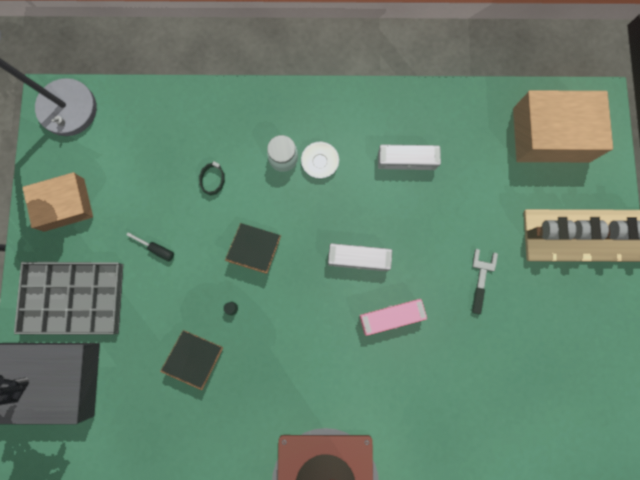

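View pics/side0.png

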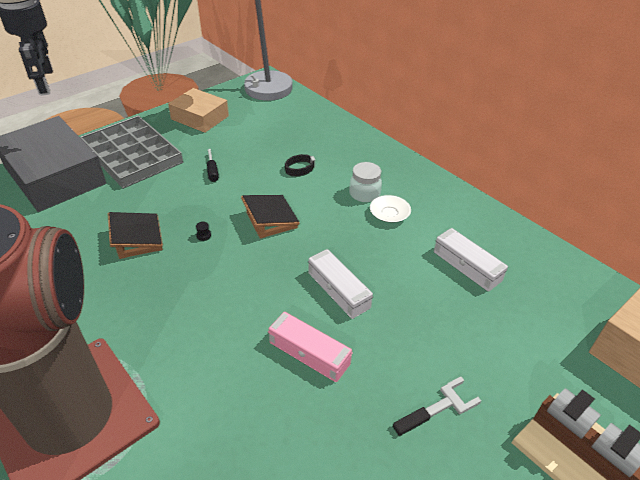

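The near case is at about (360,257) in the top view and the far one at (410,156). The pink look-alike is at (393,317). The stand meant is the farther one, at (253,247), not the one at (192,360). Next I'll fit the geometry.

Run:
```python
from h import *
for n in ['top','side']:
    f=manip.grab_frame(n); C=cloud(f)
    def rect(m):
        P=C[m]; r=cv2.minAreaRect((P[:,:2]*1000).astype(np.float32)); return P,r
    reg=lambda x0,x1,y0,y1,z0,z1:(C[...,0]>x0)&(C[...,0]<x1)&(C[...,1]>y0)&(C[...,1]<y1)&(C[...,2]>z0)&(C[...,2]<z1)&(f['range_z']>0)
    hsv=cv2.cvtColor(f['pixels'],cv2.COLOR_BGR2HSV)
    m=reg(.42,.58,-.17,.05,.03,.06)&(hsv[...,1]<60)
    P,r=rect(m); zt=np.median(P[:,2]); print(n,'case',r,zt,P.mean(0),len(P))
    t=m&(abs(C[...,2]-zt)<.006); P,r=rect(t);print(' top',r,len(P))
    m=reg(.43,.62,.08,.25,.01,.07)&(hsv[...,2]<60)
    P,r=rect(m); c=P.mean(0); 
    U,S,V=np.linalg.svd(P-c,full_matrices=False); nn=V[2]*np.sign(V[2][2]); print(' stand',r,c,'n',nn,np.degrees(np.arccos(nn[2])),np.degrees(np.arctan2(nn[1],nn[0])),len(P),S)
    # project into plane
    x=np.array([nn[0],nn[1],0]);x/=np.linalg.norm(x);x=x-nn*(x@nn);x/=np.linalg.norm(x);y=np.cross(nn,x)
    Q=np.stack([(P-c)@x,(P-c)@y],1)*1000; r=cv2.minAreaRect(Q.astype(np.float32)); print(' inplane',r); print(' centre',c+x*r[0][0]/1000+y*r[0][1]/1000)
    print(' table z',np.median(C[reg(.4,.6,-.4,-.2,-.03,.03)][:,2]))
    cv2.imwrite(f'pics/crop_{n}.png',cv2.resize(f['pixels'][180:340,220:460] if n=='top' else f['pixels'][180:340,220:460],None,fx=3,fy=3))
```

```text
top case ((492.2691345214844, -76.20348358154297), (140.53060913085938, 51.313026428222656), 84.83721160888672) 0.04453978031012451 [ 0.49120659 -0.07568096  0.04427092] 1308
 top ((491.81524658203125, -76.3949203491211), (139.986083984375, 47.06583786010742), 84.70316314697266) 1263<stdin>:12: RuntimeWarning: Mean of empty slice.
  ret = um.true_divide(
Traceback (most recent call last):
IndexError: index 2 is out of bounds for axis 0 with size 0
```

```bash
ls pics
```

```text
side0.png
top0.png
```

Run:
```python
from h import *
for n in ['top','side']:
    f=manip.grab_frame(n); C=cloud(f)
    def rect(m):
        P=C[m]; r=cv2.minAreaRect((P[:,:2]*1000).astype(np.float32)); return P,r
    reg=lambda x0,x1,y0,y1,z0,z1:(C[...,0]>x0)&(C[...,0]<x1)&(C[...,1]>y0)&(C[...,1]<y1)&(C[...,2]>z0)&(C[...,2]<z1)&(f['range_z']>0)
    hsv=cv2.cvtColor(f['pixels'],cv2.COLOR_BGR2HSV)
    m=reg(.42,.58,-.17,.05,.03,.06)&(hsv[...,1]<60)
    P,r=rect(m); zt=np.median(P[:,2])
    t=m&(abs(C[...,2]-zt)<.006); P,r=rect(t);print(n,' top',r,zt,len(P))
    u,v=(253,247) if n=='top' else (271,212)
    print(f['pixels'][v,u],hsv[v,u],C[v,u])
    b=f['pixels'].astype(int)
    m=reg(.42,.62,.07,.26,.006,.07)&(b.max(2)<95)&(b.max(2)-b.min(2)<25)
    k,l=cv2.connectedComponents(m.astype(np.uint8)); m=l==l[v,u]
    P,r=rect(m); c=P.mean(0); 
    U,S,V=np.linalg.svd(P-c,full_matrices=False); nn=V[2]*np.sign(V[2][2]); print(' stand',r,c,'n',nn,np.degrees(np.arccos(nn[2])),np.degrees(np.arctan2(nn[1],nn[0])),len(P),S)
    x=np.array([nn[0],nn[1],0]);x/=np.linalg.norm(x);x=x-nn*(x@nn);x/=np.linalg.norm(x);y=np.cross(nn,x)
    Q=np.stack([(P-c)@x,(P-c)@y],1)*1000; r=cv2.minAreaRect(Q.astype(np.float32)); print(' inplane',r); print(' centre',c+x*r[0][0]/1000+y*r[0][1]/1000)
    print(' table z',np.median(C[reg(.4,.6,-.4,-.2,-.03,.03)][:,2]))
    cv2.imwrite(f'pics/crop_{n}.png',cv2.resize(f['pixels'][180:340,220:460] if n=='top' else f['pixels'][180:340,220:460],None,fx=3,fy=3))
```

```text
top  top ((492.2109680175781, -76.50697326660156), (140.05612182617188, 46.25117874145508), 84.85087585449219) 0.04441594925310499 1256
[60 68 57] [68 41 68] [0.51417189 0.16499865 0.03236669]
 stand ((514.9282836914062, 164.15451049804688), (97.09222412109375, 90.7367172241211), 73.2098388671875) [0.51419186 0.16492486 0.03580575] n [ 0.28223537 -0.08787504  0.95531208] 17.193465518070994 -17.294171655992166 1591 [1.09726305 1.08441776 0.07355914]
 inplane ((0.5626449584960938, -0.5305061340332031), (97.30268859863281, 97.10371398925781), 0.47897452116012573)
 centre [0.51454736 0.16425855 0.03563944]
 table z 0.000849637256245872
side  top ((494.1067810058594, -80.03832244873047), (141.94357299804688, 47.81621551513672), 84.22180938720703) 0.04295711443725958 1481
[62 62 67] [ 0 19 67] [0.50807143 0.14867052 0.03747997]
 stand ((516.6871948242188, 162.47955322265625), (99.6662368774414, 91.28089904785156), 72.8648681640625) [0.51513506 0.16187289 0.03519546] n [ 0.28061765 -0.08314271  0.95621181] 17.018205065527766 -16.503748758579267 1135 [0.94072974 0.9290144  0.04236099]
 inplane ((1.2519569396972656, 1.0780982971191406), (99.64472198486328, 96.26179504394531), 89.24402618408203)
 centre [0.51658914 0.16256649 0.03482905]
 table z -0.00043768892036794016
```

View pics/crop_top.png

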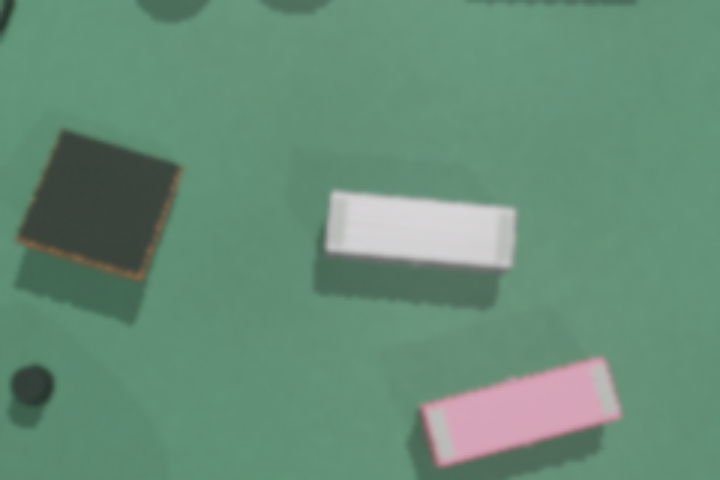

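View pics/crop_side.png

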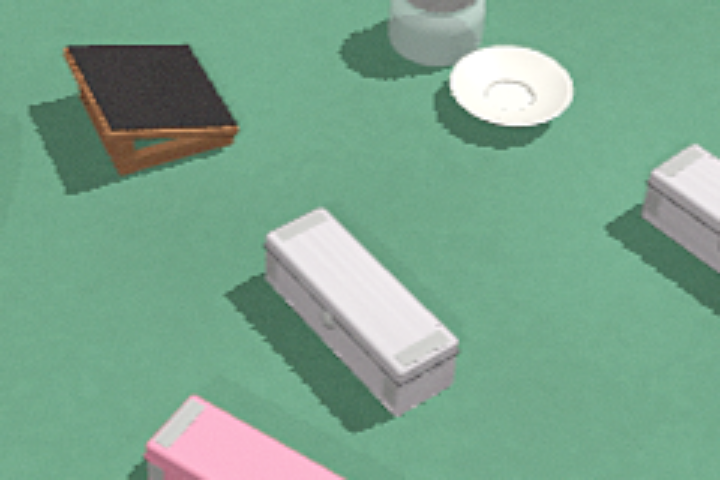

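>>> carry_out(dp=[[1.3,-3.9,-0.3],[1.3,-3.9,-0.3],[1.3,-3.9,-0.3],[1.3,-3.9,-0.3],[1.3,-3.9,-0.3],[1.3,-3.9,-0.3],[1.3,-3.9,-0.3],[1.3,-3.9,-0.3]], twist=[[0,0,-7],[0,0,-7],[0,0,-7],[0,0,-7],[0,0,-7],[0,0,-7],[0,0,-7],[0,0,-7]], hand=[1,1,1,1,1,1,1,1])

```text
clock: 1.22
tcp_pos: [0.3631, 0.2544, 0.2786]
tool_rot: [[0.99, 0.142, 0.004], [0.142, -0.99, 0.003], [0.005, -0.002, -1.0]]
contact_force: [1.7, -0.0, -0.8]
width: 0.0851
```

>>> carry_out(dp=[[1.5,-3.8,-0.8],[1.5,-3.8,-0.8],[1.5,-3.8,-0.8],[1.5,-3.8,-0.8],[1.5,-3.8,-0.8],[1.5,-3.8,-0.8],[1.5,-3.8,-0.8],[1.5,-3.8,-0.8]], twist=[[0,0,-2],[0,0,-2],[0,0,-2],[0,0,-2],[0,0,-2],[0,0,-2],[0,0,-1],[0,0,0]], hand=[1,1,1,1,1,1,1,1])

```text
clock: 1.88
tcp_pos: [0.4813, -0.0523, 0.2199]
tool_rot: [[0.994, -0.103, 0.02], [-0.103, -0.995, 0.002], [0.019, -0.004, -1.0]]
contact_force: [1.4, -0.9, 1.0]
width: 0.0852
```

Run:
```python
from h import *
s=manip.get_state()
R=s['tool_rot'];print(s['clock'],s['tcp_pos'],R,s['joint_pos'],np.degrees(np.arctan2(R[1,0],R[0,0])))
```

```text
1.8833 [ 0.48132236 -0.0522924   0.21986063] [[ 0.9944866  -0.10301855  0.01958503]
 [-0.10307193 -0.99467239  0.00173325]
 [ 0.01930213 -0.00374236 -0.99980669]] [-15.76257662  -3.06169956 113.57469108   0.43054744  68.43451158
 -10.00202342] -5.917199978254176
```

>>> carry_out(dp=[[0.4,-0.9,-1],[0.4,-0.9,-2],[0.3,-0.7,-3],[0,0,-3],[0,0,-2.5],[0,0,-0.5],[0,0,0],[0,0,0]], twist=[[0,0.4,0.2],[0,0.4,0.2],[0,0.2,0.2],[0,0,0],[0,0,0],[0,0,0],[0,0,0],[0,0,0]], hand=[1,1,1,1,1,1,1,1])

```text
clock: 2.55
tcp_pos: [0.4965, -0.0899, 0.0982]
tool_rot: [[0.994, -0.105, 0.01], [-0.105, -0.994, -0.003], [0.01, 0.002, -1.0]]
contact_force: [-0.4, 0.2, -0.1]
width: 0.0856
```

Run:
```python
from h import *
s=manip.get_state()
R=s['tool_rot'];print(s['clock'],s['tcp_pos'],R,s['joint_pos'],np.degrees(np.arctan2(R[1,0],R[0,0])))
f=manip.grab_frame('side');cv2.imwrite('pics/s1.png',cv2.resize(f['pixels'][150:390,180:500],None,fx=2.5,fy=2.5))
```

```text
2.55 [ 0.4965183  -0.08987429  0.09824457] [[ 0.99440689 -0.10518038  0.00959253]
 [-0.10515509 -0.99445099 -0.00310515]
 [ 0.0098659   0.00207908 -0.99994917]] [-1.92283030e+01  1.06839202e+01  1.14174178e+02  1.59780797e-02
  5.45643504e+01 -1.32005170e+01] -6.036396688383982
```

View pics/s1.png

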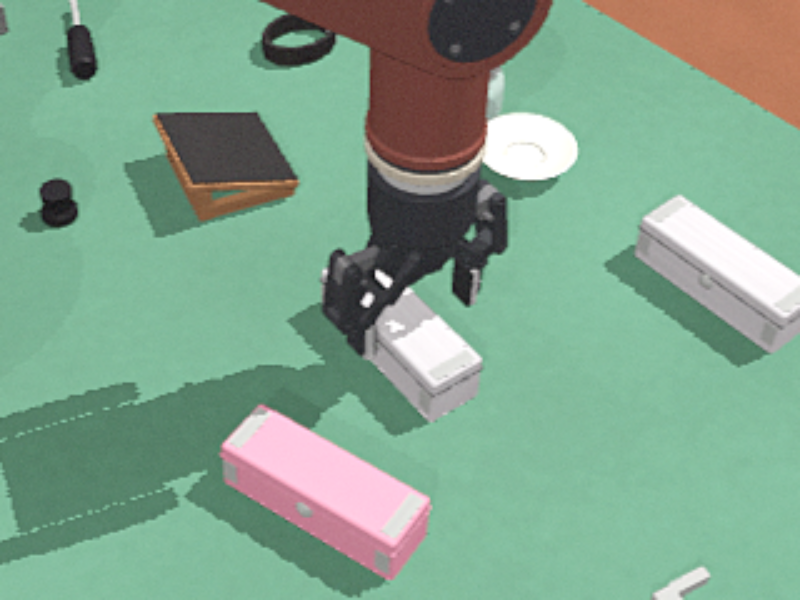

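>>> carry_out(dp=[[-0.15,0.5,-0.4],[-0.15,0.4,-0.5],[-0.1,0.2,-0.5],[0,0.1,-0.3],[0,0,0],[0,0,0],[0,0,0],[0,0,0]], twist=[[0,0.2,0.3],[0,0.2,0.3],[0,0.1,0.1],[0,0,0],[0,0,0],[0,0,0],[0,0,0],[0,0,0]], hand=[1,1,1,1,1,1,1,1])

```text
clock: 3.27
tcp_pos: [0.4967, -0.0765, 0.0868]
tool_rot: [[0.996, -0.089, 0.012], [-0.089, -0.996, -0.007], [0.013, 0.006, -1.0]]
contact_force: [0.7, 0.1, -0.9]
width: 0.0852
```

Run:
```python
from h import *
s=manip.get_state()
R=s['tool_rot'];print(s['clock'],s['tcp_pos'],R,s['contact_force'],np.degrees(np.arctan2(R[1,0],R[0,0])))
```

```text
3.2667 [ 0.49673136 -0.07651676  0.08681445] [[ 0.99595998 -0.08895449  0.0122807 ]
 [-0.08887468 -0.99601892 -0.00689977]
 [ 0.01284557  0.00578046 -0.99990078]] [ 0.65020316  0.13035033 -0.93402667] -5.09929347599003
```

>>> carry_out(dp=[[-0.4,-0.1,-0.7],[-0.2,0,-0.3],[0,0,0],[0,0,0],[0,0,0],[0,0,0],[0,0,0],[0,0,0]], twist=[[-0.4,0.7,0],[0,0.3,0],[0,0,0],[0,0,0],[0,0,0],[0,0,0],[0,0,0],[0,0,0]], hand=[1,1,0.6,0.4,0.3,0.2,0,0], force=6)

```text
clock: 3.93
tcp_pos: [0.4908, -0.0782, 0.0764]
tool_rot: [[0.996, -0.09, -0.006], [-0.09, -0.996, -0.015], [-0.004, 0.015, -1.0]]
contact_force: [0.4, 0.4, -1.4]
width: 0.0522
```

>>> carry_out(dp=[[0,0,0.5],[0,0,1],[0,0,1.5],[0,0,1.5],[0,0,1.5],[0,0,1],[0,0,0.5],[0,0,0]], twist=[[0,0,0],[0,0,0],[0,0,0],[0,0,0],[0,0,0],[0,0,0],[0,0,0],[0,0,0]], hand=[0,0,0,0,0,0,0,0], force=6)

```text
clock: 4.6
tcp_pos: [0.4867, -0.077, 0.1548]
tool_rot: [[0.996, -0.09, -0.014], [-0.09, -0.996, -0.012], [-0.012, 0.014, -1.0]]
contact_force: [0.6, -0.6, -3.8]
width: 0.0523
```

Run:
```python
from h import *
s=manip.get_state()
print(s['clock'],s['tcp_pos'],s['contact_force'],s['torque'],s['width'])
f=manip.grab_frame('side');cv2.imwrite('pics/s2.png',cv2.resize(f['pixels'][150:390,180:500],None,fx=2.5,fy=2.5))
```

```text
4.6 [ 0.48673419 -0.07703205  0.15477538] [ 0.55582244 -0.61847899 -3.83523202] [ 0.03873721  0.00522869 -0.00485381] 0.052347171667000765
```

View pics/s2.png

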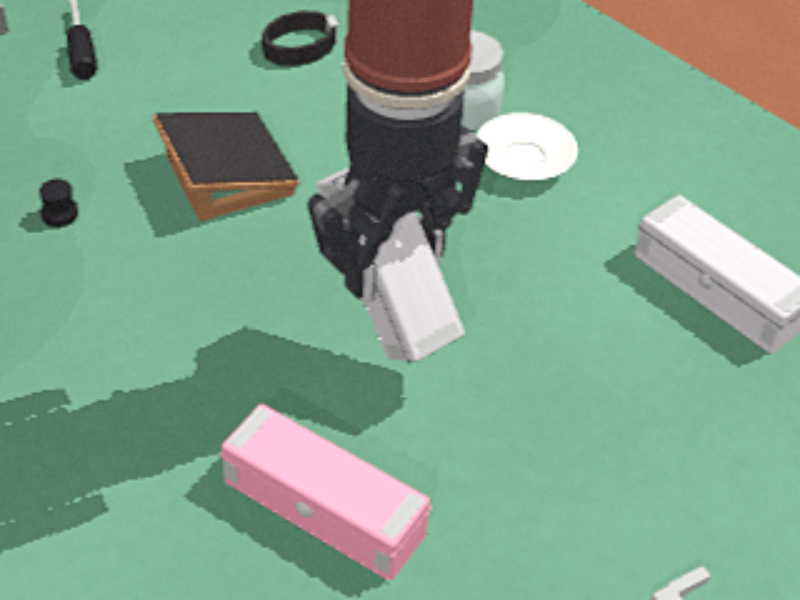

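The end towards −y (lower right, about (410,350) in the crop) has dropped clearly. I'll check it with a second look and a measured tilt.

Run:
```python
from h import *
s=manip.get_state()
print(s['clock'],s['tcp_pos'],s['contact_force'],s['torque'],s['width'])
for n in ['side','top']:
    f=manip.grab_frame(n);C=cloud(f);hsv=cv2.cvtColor(f['pixels'],cv2.COLOR_BGR2HSV)
    m=(hsv[...,1]<40)&(hsv[...,2]>130)&(C[...,0]>.40)&(C[...,0]<.58)&(C[...,1]>-.2)&(C[...,1]<.05)&(C[...,2]>.01)
    P=C[m]; 
    for y in np.arange(-.16,.02,.01):
        q=P[abs(P[:,1]-y)<.005]
        if len(q)>5: print(n,round(y,3),len(q),np.percentile(q[:,2],[5,50,95]).round(3),q[:,0].mean().round(3))
    cv2.imwrite(f'pics/{n}3.png',cv2.resize(f['pixels'][150:390,180:500],None,fx=2.5,fy=2.5))
```

```text
4.65 [ 0.48657843 -0.07697528  0.15424077] [-0.16393054  0.77236561 -3.40409819] [ 0.08324455 -0.00459223  0.01089713] 0.052082116627205646
side -0.14 10 [0.063 0.065 0.067] 0.494
side -0.13 183 [0.062 0.068 0.075] 0.482
side -0.12 254 [0.062 0.08  0.276] 0.48
side -0.11 397 [0.059 0.093 0.279] 0.481
side -0.1 359 [0.053 0.102 0.277] 0.477
side -0.09 403 [0.067 0.113 0.272] 0.479
side -0.08 243 [0.071 0.125 0.276] 0.482
side -0.07 57 [0.127 0.187 0.277] 0.47
side -0.06 7 [0.262 0.277 0.278] 0.455
side -0.04 14 [0.154 0.161 0.164] 0.468
side -0.03 21 [0.143 0.151 0.16 ] 0.47
side -0.02 27 [0.136 0.145 0.151] 0.474
side -0.01 9 [0.134 0.14  0.142] 0.48
top -0.13 22 [0.064 0.067 0.071] 0.469
top -0.12 35 [0.069 0.075 0.08 ] 0.466
top -0.11 19 [0.081 0.086 0.091] 0.464
top -0.04 70 [0.16  0.164 0.196] 0.481
top -0.03 64 [0.153 0.159 0.164] 0.478
```

View pics/side3.png

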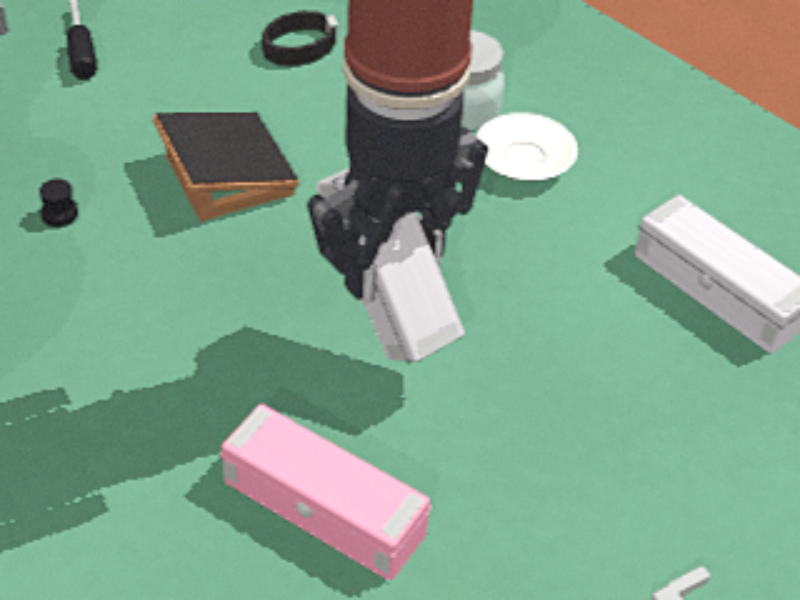

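>>> carry_out(dp=[[0,0,-1],[0,0,-1],[0,0,-1],[0,0,-1],[0,0,-1],[0,0,-0.7],[0,0,-0.4],[0,0,0]], twist=[[0,0,0],[0,0,0],[0,0,0],[0,0,0],[0,0,0],[0,0,0],[0,0,0],[0,0,0]], hand=[0,0,0,0,0,0,0,0], force=6)

```text
clock: 5.42
tcp_pos: [0.4905, -0.0713, 0.091]
tool_rot: [[0.996, -0.092, -0.011], [-0.092, -0.996, -0.001], [-0.01, 0.002, -1.0]]
contact_force: [-1.3, -1.2, 3.4]
width: 0.0457
```

Run:
```python
from h import *
s=manip.get_state()
print(s['clock'],s['tcp_pos'],s['contact_force'],s['torque'],s['width'])
for n in ['side']:
    f=manip.grab_frame(n)
    cv2.imwrite(f'pics/{n}4.png',cv2.resize(f['pixels'][150:390,180:500],None,fx=2.5,fy=2.5))
```

```text
5.4167 [ 0.49045271 -0.07133596  0.09101968] [-1.26219257 -1.1963359   3.38917226] [-0.62682278  0.33883641 -0.12935171] 0.04573777060713435
```

View pics/side4.png

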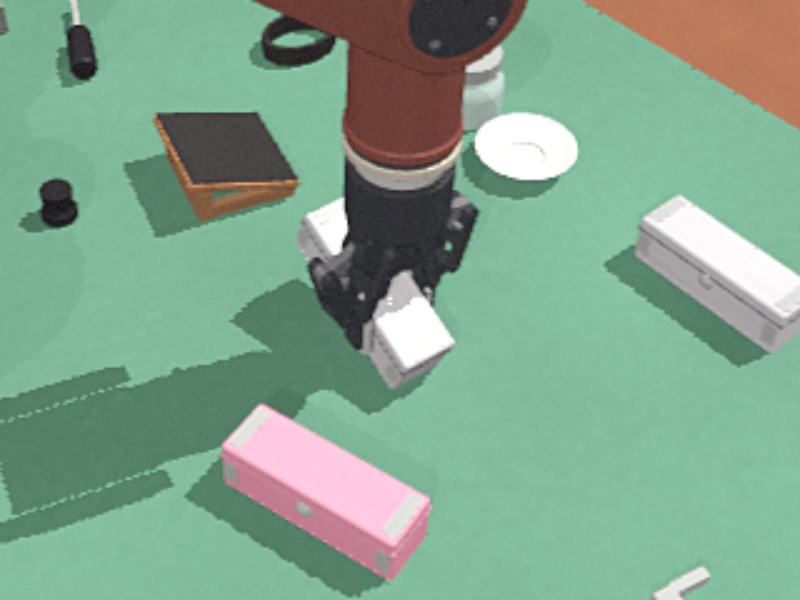

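>>> carry_out(dp=[[0,0,-0.5],[0,0,-0.6],[0,0,-0.5],[0,0,-0.2],[0,0,0],[0,0,0],[0,0,0],[0,0,0]], twist=[[0,0,0],[0,0,0],[0,0,0],[0,0,0],[0,0,0],[0,0,0],[0,0,0],[0,0,0]], hand=[0,0,0,0.12,0.16,0.25,0.6,1], force=6)

```text
clock: 6.13
tcp_pos: [0.4905, -0.0666, 0.0701]
tool_rot: [[0.996, -0.093, -0.015], [-0.092, -0.996, 0.008], [-0.016, -0.007, -1.0]]
contact_force: [0.0, 0.3, 0.1]
width: 0.0754
```

Run:
```python
from h import *
s=manip.get_state()
print(s['clock'],s['tcp_pos'],s['contact_force'],s['torque'],s['width'])
for n in ['side']:
    f=manip.grab_frame(n)
    cv2.imwrite(f'pics/{n}5.png',cv2.resize(f['pixels'][150:390,180:500],None,fx=2.5,fy=2.5))
```

```text
6.1333 [ 0.49049721 -0.0665585   0.07005343] [0.01941703 0.29669105 0.11926376] [ 0.04010453 -0.02862044 -0.0154285 ] 0.07541549022359387
```

View pics/side5.png

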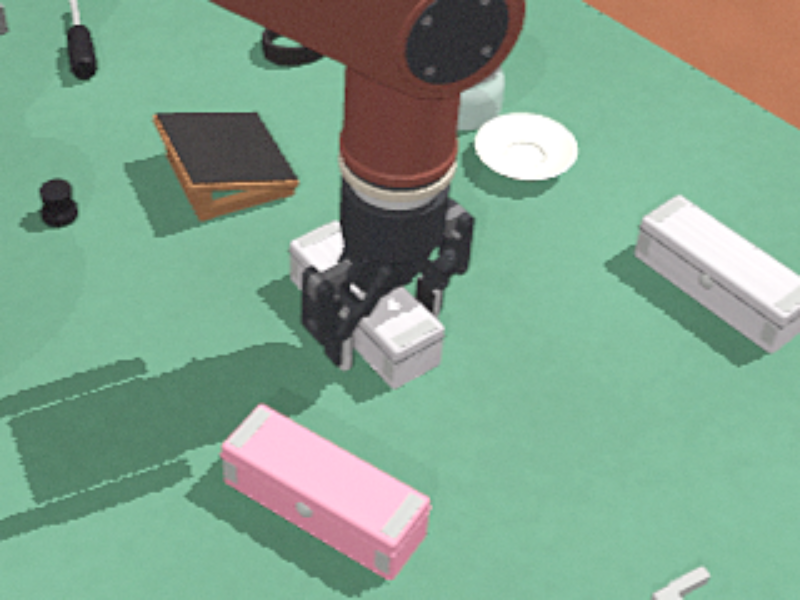

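>>> carry_out(dp=[[0,0,1.5],[0,0,3],[0,0,3],[0.1,1,2],[0.2,2,0],[0.2,2,0],[0.2,2,0],[0.2,2,0]], twist=[[0,0,0],[0,0,0],[0,0,0],[-6,0.6,0],[-7,0.6,0],[-7,0.6,0],[-7,0.6,0],[-7,0.6,0]], hand=[1,1,1,1,1,1,1,1], force=6)

```text
clock: 6.85
tcp_pos: [0.5017, 0.0179, 0.175]
tool_rot: [[0.993, -0.107, -0.053], [-0.118, -0.82, -0.56], [0.016, 0.562, -0.827]]
contact_force: [0.2, 0.5, -1.6]
width: 0.0853
```

```bash
cat > fit.py <<'E'
from h import *
s=manip.get_state()
R=s['tool_rot'];print(s['clock'],s['tcp_pos'],R,s['joint_pos'],s['width'])
for n in ['top','side']:
    f=manip.grab_frame(n); C=cloud(f)
    hsv=cv2.cvtColor(f['pixels'],cv2.COLOR_BGR2HSV)
    m=(C[...,0]>.42)&(C[...,0]<.58)&(C[...,1]>-.17)&(C[...,1]<.05)&(abs(C[...,2]-.0435)<.006)&(hsv[...,1]<60)&(f['range_z']>0)
    P=C[m]; r=cv2.minAreaRect((P[:,:2]*1000).astype(np.float32)); print(n,r,len(P))
    cv2.imwrite(f'pics/{n}_{s["clock"]:.2f}.png',cv2.resize(f['pixels'][150:390,180:500],None,fx=2.5,fy=2.5))
E
python3 fit.py; ls pics
```

```text
6.85 [0.50169022 0.01786984 0.17501042] [[ 0.99287875 -0.10660985 -0.05316127]
 [-0.11803243 -0.81993923 -0.56014999]
 [ 0.01612849  0.56243578 -0.82668366]] [  9.31694765  12.51098559 107.83160582 -34.70342307  72.89777554
  30.80545538] 0.08534246318143057
top ((492.464111328125, -40.73780822753906), (131.8675994873047, 46.592098236083984), 84.55999755859375) 1057
side ((494.7416687011719, -40.591705322265625), (140.9810028076172, 48.39876937866211), 84.42943572998047) 1396
crop_side.png
crop_top.png
s1.png
s2.png
side0.png
side3.png
side4.png
side5.png
side_6.85.png
top0.png
top3.png
top_6.85.png
```

View pics/side_6.85.png

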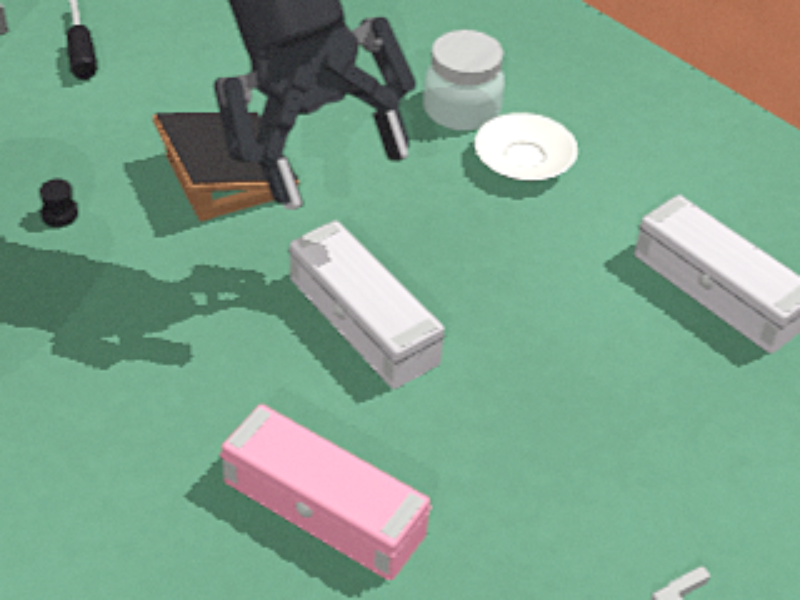

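View pics/top_6.85.png

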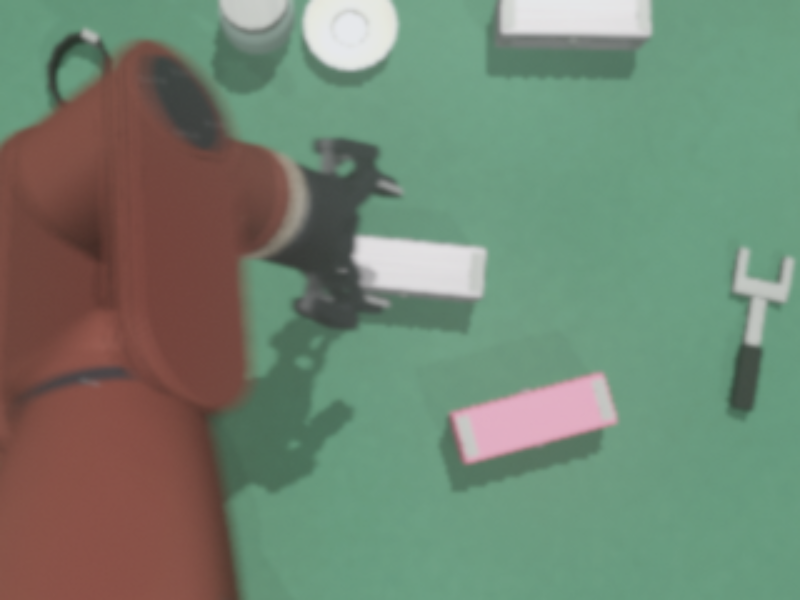

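```bash
cat > tgt.py <<'E'
from h import *
from scipy.spatial.transform import Rotation as Ro
def delta(pos,R):
    s=manip.get_state()
    rv=Ro.from_matrix(R@s['tool_rot'].T).as_rotvec(degrees=True)
    print('clk',s['clock'],'dp cm',((np.array(pos)-s['tcp_pos'])*100).round(2),'rot',rv.round(2),'F',s['contact_force'].round(1),'M',s['torque'].round(2),'w',s['width'].round(4),'j',s['joint_pos'].round(1))
def frame(x,z):
    z=np.array(z)/np.linalg.norm(z); x=np.array(x)-z*(z@np.array(x)); x/=np.linalg.norm(x)
    return np.stack([x,np.cross(z,x),z],1)
a=np.radians(84.5); e=np.array([np.cos(a),np.sin(a),0]); c=np.array([.4937,-.0385,0])
def grasp(back,off=.043,h=.026,t=45):
    zt=-e*np.sin(np.radians(t))-np.array([0,0,1])*np.cos(np.radians(t))
    return c+off*e+[0,0,h]-(0.054+back)*zt, frame([e[1],-e[0],0],zt)
E
python3 -c "
from tgt import *
delta(*grasp(.06));delta(*grasp(0))"
```

```text
Traceback (most recent call last):
  File "tgt.py", line 6, in delta
    print('clk',s['clock'],'dp cm',((np.array(pos)-s['tcp_pos'])*100).round(2),'rot',rv.round(2),'F',s['contact_force'].round(1),'M',s['torque'].round(2),'w',s['width'].round(4),'j',s['joint_pos'].round(1))
                                                                                                                                                              ^^^^^^^^^^^^^^^^
AttributeError: 'float' object has no attribute 'round'
```

```bash
sed -i "s/s\['width'\].round(4)/round(s['width'],4)/" tgt.py
python3 -c "
from tgt import *
delta(*grasp(.06));delta(*grasp(0))"
```

```text
clk 6.95 dp cm [ 0.5   6.28 -6.53] rot [-10.8    1.62   0.79] F [-0.4  0.1 -0.1] M [ 0.25 -0.03  0.02] w 0.0855 j [  9.7  12.8 107.8 -34.5  72.9  30.6]
clk 6.95 dp cm [  0.09   2.06 -10.77] rot [-10.8    1.62   0.79] F [-0.4  0.1 -0.1] M [ 0.25 -0.03  0.02] w 0.0855 j [  9.7  12.8 107.8 -34.5  72.9  30.6]
```

>>> carry_out(dp=[[0.1,1,-0.6],[0.1,1.5,-1.2],[0.1,1.5,-1.5],[0.1,1.3,-1.5],[0.1,0.9,-1.1],[0,0.2,-0.5],[0,0,0],[0,0,0]], twist=[[-2,0.3,0.2],[-3,0.4,0.2],[-3,0.4,0.2],[-2,0.3,0.2],[-0.8,0.2,0],[0,0,0],[0,0,0],[0,0,0]], hand=[1,1,1,1,1,1,1,1], force=6)

```text
clock: 7.62
tcp_pos: [0.5068, 0.0864, 0.1055]
tool_rot: [[0.996, -0.064, -0.068], [-0.094, -0.705, -0.703], [-0.003, 0.706, -0.708]]
contact_force: [-0.6, -0.4, -0.2]
width: 0.0852
```

```bash
python3 -c "
from tgt import *
delta(*grasp(.06));delta(*grasp(0))"
```

```text
clk 7.6167 dp cm [-0.13 -0.18  0.11] rot [-0.11 -0.15 -0.13] F [-0.6 -0.4 -0.2] M [ 0.31 -0.03 -0.  ] w 0.0852 j [ 19.6  27.7 101.2 -40.8  77.8  43.6]
clk 7.6167 dp cm [-0.54 -4.41 -4.13] rot [-0.11 -0.15 -0.13] F [-0.6 -0.4 -0.2] M [ 0.31 -0.03 -0.  ] w 0.0852 j [ 19.6  27.7 101.2 -40.8  77.8  43.6]
```

Excellent. Advance along the tool axis.

>>> carry_out(dp=[[-0.1,-0.6,-0.5],[-0.1,-1,-0.9],[-0.1,-1,-1],[-0.1,-0.9,-0.9],[-0.1,-0.6,-0.6],[0,-0.2,-0.2],[0,0,0],[0,0,0]], twist=[[0,0,0],[0,0,0],[0,0,0],[0,0,0],[0,0,0],[0,0,0],[0,0,0],[0,0,0]], hand=[1,1,1,1,1,1,1,1], force=6)

```text
clock: 8.28
tcp_pos: [0.5023, 0.0336, 0.065]
tool_rot: [[0.995, -0.074, -0.07], [-0.102, -0.708, -0.699], [0.002, 0.703, -0.711]]
contact_force: [0.1, 0.3, 0.4]
width: 0.0853
```

```bash
python3 -c "
from tgt import *
delta(*grasp(0))
f=manip.grab_frame('side');cv2.imwrite('pics/s7.png',cv2.resize(f['pixels'][150:390,180:500],None,fx=2.5,fy=2.5))
f=manip.grab_frame('top');cv2.imwrite('pics/t7.png',cv2.resize(f['pixels'][150:390,180:500],None,fx=2.5,fy=2.5))"
```

```text
clk 8.2833 dp cm [-0.08  0.87 -0.08] rot [-0.34  0.17  0.34] F [0.1 0.3 0.4] M [ 0.32 -0.07  0.04] w 0.0853 j [ 14.6  29.3 104.8 -44.1  71.3  44.9]
```

View pics/s7.png

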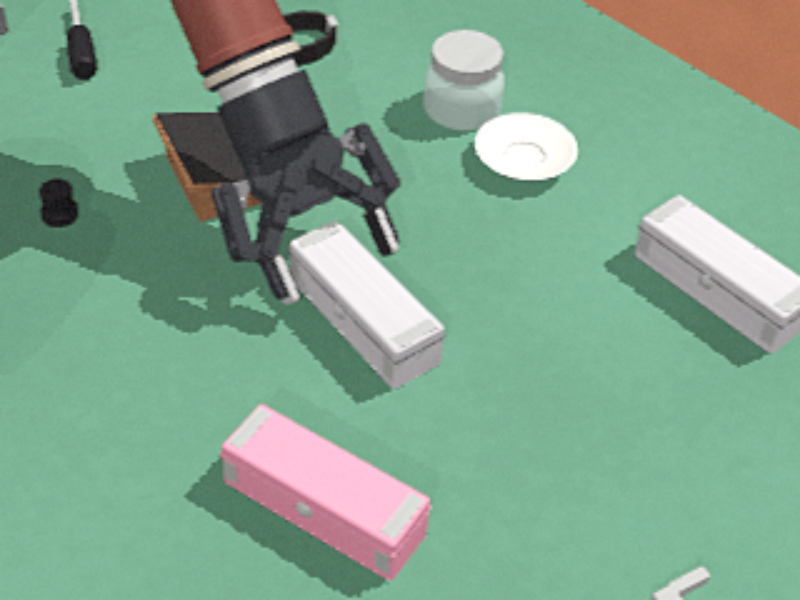

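>>> carry_out(dp=[[0,0.5,0.1],[0,0.1,0],[0,0,0],[0,0,0],[0,0,0],[0,0,0],[0,0,0],[0,0,0]], twist=[[-0.3,0.2,0.4],[0,0,0],[0,0,0],[0,0,0],[0,0,0],[0,0,0],[0,0,0],[0,0,0]], hand=[1,0.7,0.4,0.2,0,0,0,0], force=80)

```text
clock: 9.05
tcp_pos: [0.504, 0.0433, 0.0679]
tool_rot: [[0.996, -0.065, -0.062], [-0.09, -0.705, -0.704], [0.003, 0.706, -0.708]]
contact_force: [-0.1, 0.6, 0.2]
width: 0.0452
```

```bash
python3 -c "
from tgt import *
delta(*grasp(0))
f=manip.grab_frame('side');cv2.imwrite('pics/s8.png',cv2.resize(f['pixels'][150:390,180:500],None,fx=2.5,fy=2.5))"
```

```text
clk 9.05 dp cm [-0.25 -0.1  -0.37] rot [-0.05  0.15 -0.34] F [-0.1  0.6  0.2] M [ 0.3   0.07 -0.11] w 0.0452 j [ 15.6  29.5 104.3 -44.   72.   44.9]
```

View pics/s8.png

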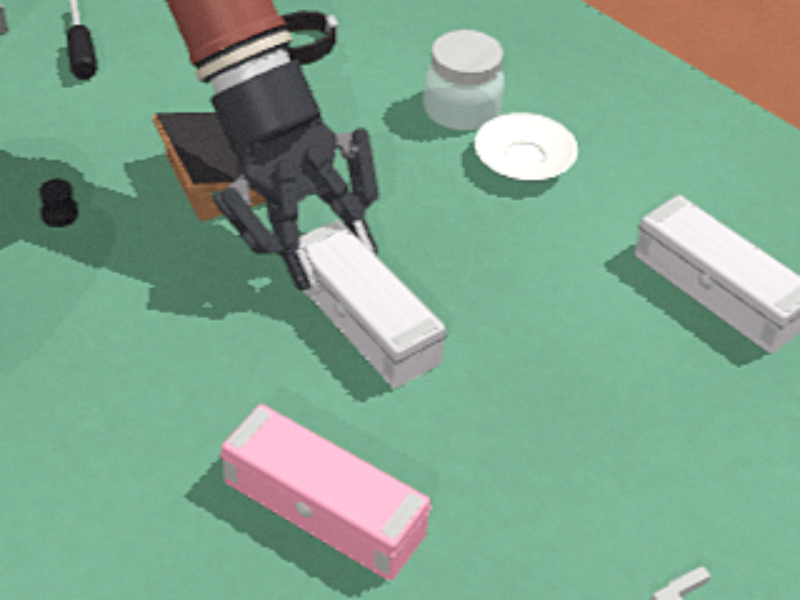

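```bash
cat > fin.py <<'E'
from tgt import *
Rg=None
R0=np.array([[0.996,-0.065,-0.062],[-0.090,-0.705,-0.704],[0.003,0.706,-0.708]]);R0=Ro.from_matrix(R0).as_matrix()
tcp0=np.array([.504,.0433,.0679])
L=e;U=np.array([0,0,1.]);s_=np.cross(L,U)
B0=np.stack([L,U,s_],1); c0=np.array([.4937,-.0385,.022])
cT=R0.T@(c0-tcp0); cT[0]=0
BT=R0.T@B0
S=np.array([.5155,.1635,.035]); az=np.radians(-17); t=np.radians(17)
n=np.array([np.sin(t)*np.cos(az),np.sin(t)*np.sin(az),np.cos(t)]); yp=np.array([-np.sin(az),np.cos(az),0])
def final(h):
    B1=np.stack([n,-yp,np.cross(n,-yp)],1)
    R=B1@BT.T
    return S+n*(.07+h)-R@cT, R
E
python3 -c "
from fin import *
print(cT,BT.round(3)); print(final(.1));delta(*final(.1));delta(*final(0))"
```

```text
[0.         0.02591566 0.0906829 ] [[ 0.006  0.003  1.   ]
 [-0.708  0.706  0.002]
 [-0.706 -0.708  0.006]]
(array([0.57209331, 0.09820841, 0.27654228]), array([[ 0.91543532, -0.40218519,  0.01500808],
       [-0.28251679, -0.61559881,  0.73567817],
       [-0.28663991, -0.67770582, -0.67716496]]))
clk 9.1 dp cm [ 6.81  5.49 20.86] rot [ 90.66  -4.36 -22.34] F [-0.1 -0.6  0.7] M [ 0.33 -0.01 -0.09] w 0.0449 j [ 15.6  29.5 104.3 -44.   72.   44.9]
clk 9.1 dp cm [ 4.02  6.34 11.3 ] rot [ 90.66  -4.36 -22.34] F [-0.1 -0.6  0.7] M [ 0.33 -0.01 -0.09] w 0.0449 j [ 15.6  29.5 104.3 -44.   72.   44.9]
```

>>> carry_out(dp=[[0,0,1],[0,0,2.5],[0,0,3],[0,0,3],[0.3,0,3],[0.5,0,3],[0.5,0,2.5],[0.5,0,2]], twist=[[0,0,0],[0,0,0],[3,-0.1,-0.8],[5,-0.2,-1.2],[6,-0.3,-1.5],[6,-0.3,-1.5],[6,-0.3,-1.5],[6,-0.3,-1.5]], hand=[0,0,0,0,0,0,0,0], force=80)

```text
clock: 9.77
tcp_pos: [0.5125, 0.0466, 0.2684]
tool_rot: [[0.978, -0.178, -0.113], [-0.196, -0.963, -0.184], [-0.076, 0.202, -0.976]]
contact_force: [0.4, 0.7, -3.1]
width: 0.0451
```

```bash
python3 -c "
from fin import *
delta(*final(.1))"
```

```text
clk 9.7667 dp cm [5.96 5.16 0.82] rot [ 57.01  -2.85 -15.67] F [ 0.4  0.7 -3.1] M [ 0.34 -0.13 -0.  ] w 0.0451 j [  1.7   4.4 101.3 -10.5  81.4  14.8]
```

>>> carry_out(dp=[[0.7,0.5,0.6],[0.8,0.6,0.6],[0.8,0.6,0.3],[0.8,0.6,0],[0.8,0.6,0],[0.7,0.6,0],[0.6,0.6,0],[0.5,0.5,0]], twist=[[6.5,-0.3,-1.8],[6.5,-0.3,-1.8],[6.5,-0.3,-1.8],[6.5,-0.3,-1.8],[6.5,-0.3,-1.8],[6.5,-0.3,-1.8],[6.5,-0.3,-1.8],[5,-0.3,-1.4]], hand=[0,0,0,0,0,0,0,0], force=80)

```text
clock: 10.43
tcp_pos: [0.575, 0.0906, 0.303]
tool_rot: [[0.923, -0.383, 0.026], [-0.298, -0.67, 0.68], [-0.243, -0.635, -0.733]]
contact_force: [-0.1, 0.1, -2.7]
width: 0.0448
```

```bash
python3 -c "
from fin import *
delta(*final(.1))"
```

```text
clk 10.4333 dp cm [-0.29  0.76 -2.64] rot [ 4.54  1.27 -0.37] F [-0.1  0.1 -2.7] M [-0.73 -0.01  0.05] w 0.0448 j [-16.6   9.3  99.1  41.4  85.9  -1.9]
```

>>> carry_out(dp=[[-0.1,0.3,-0.5],[-0.1,0.3,-1],[0,0.2,-0.8],[0,0,-0.3],[0,0,0],[0,0,0],[0,0,0],[0,0,0]], twist=[[2,0.5,-0.2],[2,0.4,-0.1],[0.6,0.3,0],[0,0,0],[0,0,0],[0,0,0],[0,0,0],[0,0,0]], hand=[0,0,0,0,0,0,0,0], force=80)

```text
clock: 11.1
tcp_pos: [0.571, 0.0963, 0.2745]
tool_rot: [[0.915, -0.402, 0.014], [-0.281, -0.615, 0.737], [-0.288, -0.678, -0.676]]
contact_force: [0.6, -0.5, -3.8]
width: 0.0449
```

```bash
python3 -c "
from fin import *
delta(*final(.1))
for n in ['side','top']:
    f=manip.grab_frame(n);cv2.imwrite(f'pics/{n}10.png',cv2.resize(f['pixels'][100:340,150:470],None,fx=2.5,fy=2.5))"
```

```text
clk 11.1 dp cm [0.11 0.19 0.21] rot [-0.11 -0.06 -0.05] F [ 0.6 -0.5 -3.8] M [-0.73 -0.03  0.06] w 0.0449 j [-17.5  12.1 100.9  45.1  85.8  -4.7]
```

View pics/side10.png

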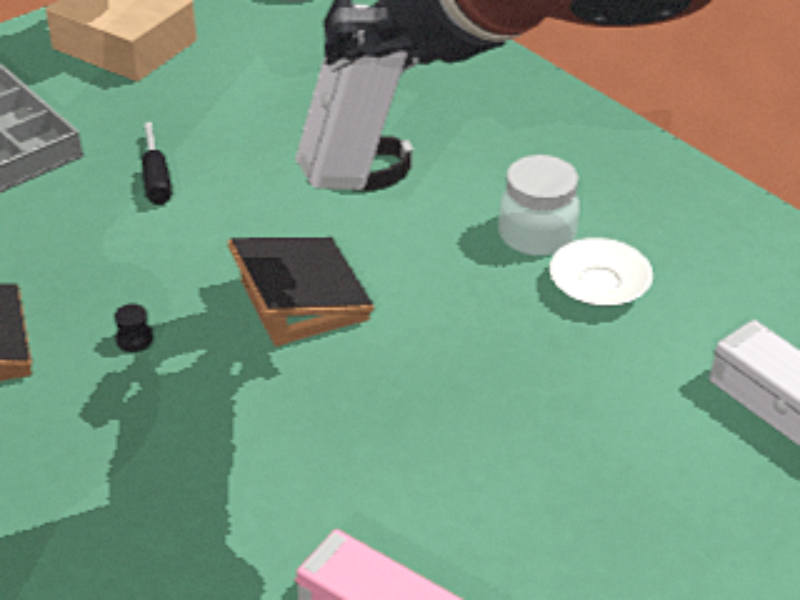

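View pics/top10.png

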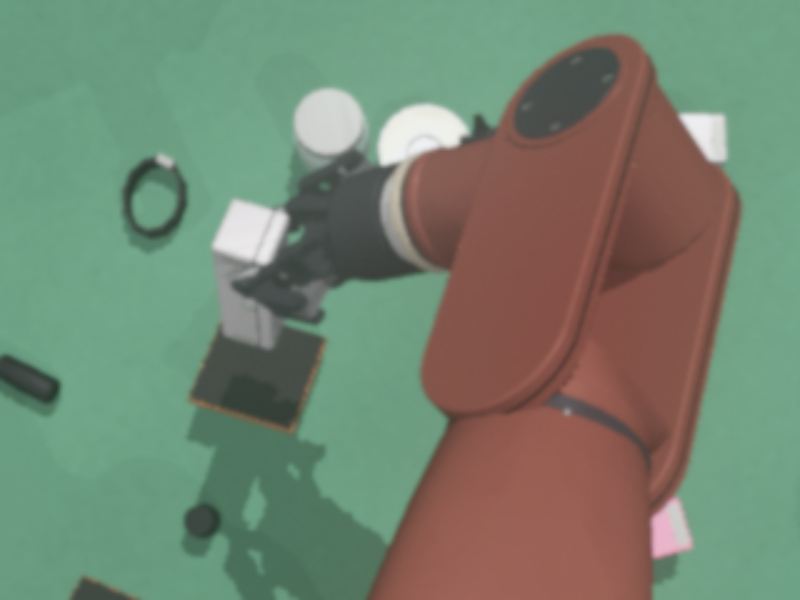

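```bash
cat > meas.py <<'E'
from fin import *
from scipy.spatial import cKDTree
def meas(h0=None):
    s=manip.get_state(); R=s['tool_rot']; B=R@BT; cc=s['tcp_pos']+R@cT
    print('pred foot rel stand (x,y,n) mm:', end=' ')
    xp=np.cross(yp,n); ft=cc-.07*B[:,0]-S; print([round(float(ft@v)*1000,1) for v in (xp,yp,n)])
    for nme in ['side','top']:
        f=manip.grab_frame(nme); C=cloud(f); hsv=cv2.cvtColor(f['pixels'],cv2.COLOR_BGR2HSV)
        P=C[(f['range_z']>0)&(hsv[...,1]<45)&(hsv[...,2]>90)]
        q=(P-cc)@B  # along L,U,s
        half=np.array([.07,.022,.023])
        near=(np.abs(q)<half+.015).all(1); P=P[near]; q=q[near]
        for ax,sg,nm in [(0,1,'lightend'),(1,1,'lid'),(2,1,'s+'),(2,-1,'s-'),(0,-1,'foot')]:
            oth=[i for i in range(3) if i!=ax]
            m=(abs(q[:,ax]*sg-half[ax])<.008)&(abs(q[:,oth[0]])<half[oth[0]]-.005)&(abs(q[:,oth[1]])<half[oth[1]]-.005)
            if ax!=0: m&=q[:,0]<.015
            if m.sum()<40: continue
            Q=q[m]; 
            for _ in range(3):
                c_=Q.mean(0);_,S_,V=np.linalg.svd(Q-c_,full_matrices=False);r=(Q-c_)@V[2];Q=Q[abs(r)<max(.001,2.5*r.std())]
            v=V[2]*np.sign(V[2][ax]*sg)
            print(nme,nm,len(Q),'off mm',round((c_[ax]*sg-half[ax])*1000,1),'normal dev deg (L,U,s)',np.degrees(v).round(1))
        # extents
        m=(abs(q)<half+.006).all(1); print('  L range',np.percentile(q[m][:,0],[.5,99.5]).round(4),'s',np.percentile(q[m][:,2],[1,99]).round(4),'U',np.percentile(q[m][:,1],[1,99]).round(4))
if __name__=='__main__': meas()
E
python3 meas.py
```

```text
pred foot rel stand (x,y,n) mm: [-0.1, -1.9, 98.1]
side lid 578 off mm 1.2 normal dev deg (L,U,s) [ 0.  57.3  0. ]
side s- 293 off mm -0.9 normal dev deg (L,U,s) [  0.7  -1.1 -57.3]
  L range [-0.0669  0.0658] s [-0.026   0.0215] U [-0.017   0.0265]
top lightend 312 off mm 0.6 normal dev deg (L,U,s) [57.3 -0.4  0.4]
top s- 282 off mm 2.8 normal dev deg (L,U,s) [  0.6  -0.5 -57.3]
  L range [-0.0656  0.0742] s [-0.0277  0.0235] U [-0.0208  0.0222]
```

```bash
python3 -c "
from fin import *
delta(*final(.015))"
```

```text
clk 11.3 dp cm [-2.26  0.93 -7.91] rot [-0.13 -0.07 -0.03] F [ 0.4  0.7 -3.6] M [-0.74 -0.08  0.04] w 0.0451 j [-17.5  12.2 100.9  45.2  85.8  -4.7]
```

>>> carry_out(dp=[[-0.2,0.1,-0.8],[-0.4,0.2,-1.5],[-0.5,0.2,-1.7],[-0.5,0.2,-1.7],[-0.4,0.1,-1.3],[-0.2,0.1,-0.6],[0,0,0],[0,0,0]], twist=[[0,0,0],[0,0,0],[0,0,0],[0,0,0],[0,0,0],[0,0,0],[0,0,0],[0,0,0]], hand=[0,0,0,0,0,0,0,0], force=80)

```text
clock: 11.97
tcp_pos: [0.5453, 0.1065, 0.1903]
tool_rot: [[0.915, -0.403, 0.013], [-0.281, -0.615, 0.736], [-0.289, -0.677, -0.676]]
contact_force: [0.5, 0.1, -2.8]
width: 0.0455
```

```bash
python3 -c "
from fin import *
delta(*final(.0))
from meas import meas
meas()"
```

```text
clk 11.9667 dp cm [-0.12  0.02 -0.94] rot [-0.06 -0.12 -0.05] F [ 0.5  0.1 -2.8] M [-0.69 -0.06 -0.02] w 0.0455 j [-17.2  15.6 107.1  46.1  78.9 -11.5]
pred foot rel stand (x,y,n) mm: [-2.0, 0.1, 9.4]
side lid 510 off mm 1.3 normal dev deg (L,U,s) [ 0.6 57.3  0.6]
side s- 244 off mm -0.9 normal dev deg (L,U,s) [  0.7  -1.  -57.3]
  L range [-0.0674  0.0716] s [-0.0258  0.0215] U [-0.0177  0.0266]
top lightend 277 off mm 1.0 normal dev deg (L,U,s) [57.3 -0.4  0.7]
top s- 204 off mm 3.0 normal dev deg (L,U,s) [  0.7  -0.1 -57.3]
  L range [-0.0648  0.074 ] s [-0.0285  0.0232] U [-0.0211  0.0221]
```

>>> carry_out(dp=[[0.1,0,-0.3],[0,0.1,-0.3],[0,0,-0.2],[0,0,0],[0,0,0],[0,0,0],[0,0,0],[0,0,0]], twist=[[0,0,0],[0,0,0],[0,0,0],[0,0,0],[0,0,0],[0,0,0],[0,0,0],[0,0,0]], hand=[0,0,0,0,0,0,0,0], force=80)

```text
clock: 12.73
tcp_pos: [0.55, 0.1065, 0.1861]
tool_rot: [[0.918, -0.397, 0.02], [-0.283, -0.616, 0.735], [-0.28, -0.68, -0.678]]
contact_force: [-0.6, 0.1, -3.1]
width: 0.0452
```

```bash
python3 -c "
from fin import *
delta(*final(.0))
from meas import meas
meas()
f=manip.grab_frame('side');cv2.imwrite('pics/s12.png',cv2.resize(f['pixels'][100:260,200:360],None,fx=3.7,fy=3.7))"
```

```text
clk 12.7333 dp cm [-0.59  0.02 -0.51] rot [ 0.06  0.41 -0.02] F [-0.6  0.1 -3.1] M [-0.77  0.    0.02] w 0.0452 j [-17.1  16.3 106.8  46.3  78.2 -12.1]
pred foot rel stand (x,y,n) mm: [5.0, 1.7, 6.6]
side lid 503 off mm 1.5 normal dev deg (L,U,s) [ 0.2 57.3 -0.4]
side s- 252 off mm -0.9 normal dev deg (L,U,s) [  0.6  -1.3 -57.3]
  L range [-0.0664  0.0714] s [-0.0263  0.0217] U [-0.0179  0.0265]
top lightend 273 off mm 1.0 normal dev deg (L,U,s) [57.3 -0.2  0.3]
top s- 196 off mm 3.0 normal dev deg (L,U,s) [  0.6  -0.1 -57.3]
  L range [-0.0668  0.0742] s [-0.028   0.0228] U [-0.0212  0.0222]
```

View pics/s12.png

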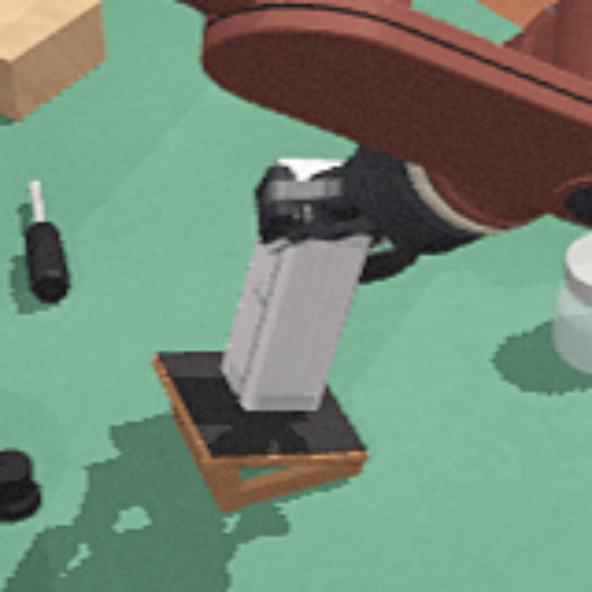

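>>> carry_out(dp=[[-0.3,0,-0.1],[-0.1,0,-0.2],[0,0,-0.1],[0,0,0],[0,0,0],[0,0,0],[0,0,0],[0,0,0]], twist=[[0,0.3,0],[0,0,0],[0,0,0],[0,0,0],[0,0,0],[0,0,0],[0,0,0],[0,0,0]], hand=[0,0,0,0,0,0,0,0], force=80)

```text
clock: 13.55
tcp_pos: [0.5453, 0.1066, 0.1814]
tool_rot: [[0.916, -0.402, 0.015], [-0.283, -0.616, 0.735], [-0.286, -0.677, -0.678]]
contact_force: [-0.7, 0.4, -2.5]
width: 0.045
```

```bash
python3 -c "
from fin import *
delta(*final(.0))
from meas import meas
meas()"
```

```text
clk 13.55 dp cm [-0.11  0.01 -0.04] rot [ 0.05  0.04 -0.02] F [-0.7  0.4 -2.5] M [-0.75 -0.    0.01] w 0.045 j [-17.2  16.3 107.4  46.2  78.  -12.3]
pred foot rel stand (x,y,n) mm: [1.1, 0.1, 0.7]
side lightend 42 off mm 0.8 normal dev deg (L,U,s) [57.3  0.3  0.7]
side lid 494 off mm 1.5 normal dev deg (L,U,s) [ 0.1 57.3  0.5]
side s- 260 off mm -0.9 normal dev deg (L,U,s) [  0.6  -0.4 -57.3]
  L range [-0.0703  0.0717] s [-0.0256  0.0219] U [-0.0184  0.0266]
top lightend 270 off mm 0.7 normal dev deg (L,U,s) [57.3  0.1  0.9]
top s- 196 off mm 3.0 normal dev deg (L,U,s) [  0.7  -0.7 -57.3]
  L range [-0.0687  0.0746] s [-0.0281  0.0231] U [-0.0216  0.0222]
```

>>> carry_out(dp=[[0,0,-0.1],[0,0,-0.1],[0,0,0],[0,0,0],[0,0,0],[0,0,0],[0,0,0],[0,0,0]], twist=[[0,0,0],[0,0,0],[0,0,0],[0,0,0],[0,0,0],[0,0,0],[0,0,0],[0,0,0]], hand=[0,0,0,0,0,0,0,0], force=80)

```text
clock: 14.32
tcp_pos: [0.5458, 0.1066, 0.1801]
tool_rot: [[0.916, -0.401, 0.016], [-0.282, -0.616, 0.735], [-0.285, -0.678, -0.677]]
contact_force: [-0.1, 0.4, -1.6]
width: 0.0455
```

```bash
python3 -c "
from fin import *
delta(*final(.0))
from meas import meas
meas()"
```

```text
clk 14.3167 dp cm [-0.16  0.02  0.08] rot [ 0.02  0.11 -0.02] F [-0.1  0.4 -1.6] M [-0.63 -0.03  0.04] w 0.0455 j [-17.2  16.5 107.3  46.3  77.9 -12.5]
pred foot rel stand (x,y,n) mm: [2.1, 0.3, -0.3]
side lightend 39 off mm 0.7 normal dev deg (L,U,s) [57.3 -1.1  0.6]
side lid 494 off mm 1.3 normal dev deg (L,U,s) [ 0.1 57.3  0. ]
side s- 260 off mm -0.9 normal dev deg (L,U,s) [  0.7  -0.4 -57.3]
  L range [-0.0682  0.0715] s [-0.0264  0.0218] U [-0.0183  0.0265]
top lightend 266 off mm 1.0 normal dev deg (L,U,s) [57.3 -0.1  0.4]
top s- 202 off mm 3.0 normal dev deg (L,U,s) [  0.9  -0.5 -57.3]
  L range [-0.0684  0.0744] s [-0.0283  0.0242] U [-0.0217  0.0223]
```

>>> carry_out(dp=[[-0.1,0,-0.1],[0,0,-0.1],[0,0,-0.1],[0,0,0],[0,0,0],[0,0,0],[0,0,0],[0,0,0]], twist=[[0,0,0],[0,0,0],[0,0,0],[0,0,0],[0,0,0],[0,0,0],[0,0,0],[0,0,0]], hand=[0,0,0,0,0,0,0,0], force=80)

```text
clock: 15.08
tcp_pos: [0.5459, 0.1066, 0.1798]
tool_rot: [[0.917, -0.398, 0.018], [-0.281, -0.614, 0.737], [-0.282, -0.681, -0.675]]
contact_force: [0.1, -1.5, 0.2]
width: 0.0454
```

```bash
python3 -c "
from fin import *
delta(*final(.0))
from meas import meas
meas()
f=manip.grab_frame('side');cv2.imwrite('pics/s15.png',cv2.resize(f['pixels'][100:260,200:360],None,fx=3.7,fy=3.7))"
```

```text
clk 15.0833 dp cm [-0.18  0.02  0.11] rot [-0.13  0.3  -0.02] F [ 0.1 -1.5  0.2] M [-0.42  0.08  0.05] w 0.0454 j [-17.3  16.6 107.4  46.5  77.9 -12.8]
pred foot rel stand (x,y,n) mm: [2.6, 0.9, -0.4]
side lightend 40 off mm 0.8 normal dev deg (L,U,s) [57.2 -3.8 -0.7]
side lid 486 off mm 1.4 normal dev deg (L,U,s) [ 0.7 57.3 -0.8]
side s- 251 off mm -0.8 normal dev deg (L,U,s) [  0.8  -0.5 -57.3]
  L range [-0.0689  0.0715] s [-0.0263  0.0219] U [-0.0176  0.0267]
top lightend 274 off mm 0.7 normal dev deg (L,U,s) [57.3 -1.  -0.4]
top s- 204 off mm 3.1 normal dev deg (L,U,s) [  0.6  -0.3 -57.3]
  L range [-0.0681  0.0742] s [-0.0281  0.0228] U [-0.0216  0.0222]
```

View pics/s15.png

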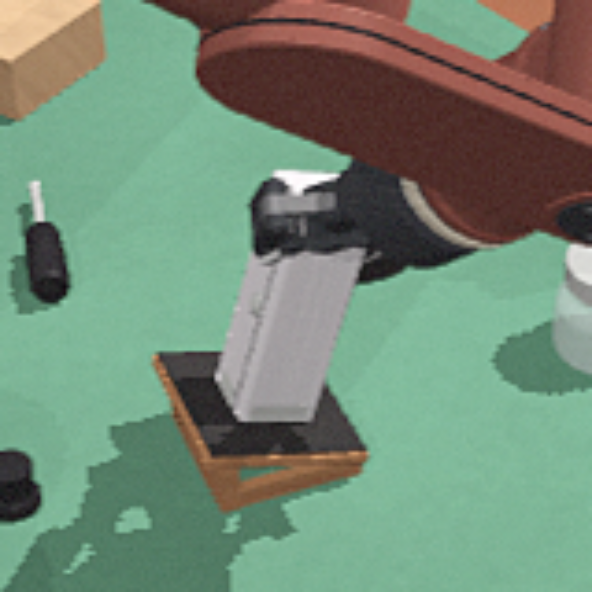

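>>> carry_out(dp=[[0,0,0],[0,0,0],[0,0,0],[0,0,0],[0,0,0],[0,0,0],[0,0,0],[0,0,0]], twist=[[0,0,0],[0,0,0],[0,0,0],[0,0,0],[0,0,0],[0,0,0],[0,0,0],[0,0,0]], hand=[0,0.06,0.1,0.14,0.18,0.22,0.26,0.3], force=20)

```text
clock: 15.9
tcp_pos: [0.5457, 0.1069, 0.1794]
tool_rot: [[0.917, -0.399, 0.018], [-0.281, -0.614, 0.738], [-0.283, -0.681, -0.675]]
contact_force: [0.3, 0.1, 0.1]
width: 0.0555
```

```bash
python3 -c "
from fin import *
delta(*final(.0))
from meas import meas
meas()
f=manip.grab_frame('side');cv2.imwrite('pics/s16.png',cv2.resize(f['pixels'][100:260,200:360],None,fx=3.7,fy=3.7))"
```

```text
clk 15.9 dp cm [-0.16 -0.02  0.15] rot [-0.17  0.26 -0.02] F [0.3 0.1 0.1] M [-0.38 -0.04 -0.02] w 0.0555 j [-17.3  16.6 107.4  46.5  77.9 -12.8]
pred foot rel stand (x,y,n) mm: [2.3, 1.2, -0.9]
side lightend 40 off mm 1.2 normal dev deg (L,U,s) [57.3  0.3  2.2]
side lid 484 off mm 1.8 normal dev deg (L,U,s) [ 0.8 57.3 -0.4]
side s- 248 off mm -1.0 normal dev deg (L,U,s) [  0.2  -0.6 -57.3]
  L range [-0.0675  0.0722] s [-0.024   0.0211] U [-0.0168  0.0267]
top lightend 262 off mm 1.1 normal dev deg (L,U,s) [57.3  0.  -0.1]
top s- 168 off mm 2.7 normal dev deg (L,U,s) [  0.6  -0.3 -57.3]
  L range [-0.0672  0.0742] s [-0.0273  0.0268] U [-0.0215  0.0225]
```

View pics/s16.png

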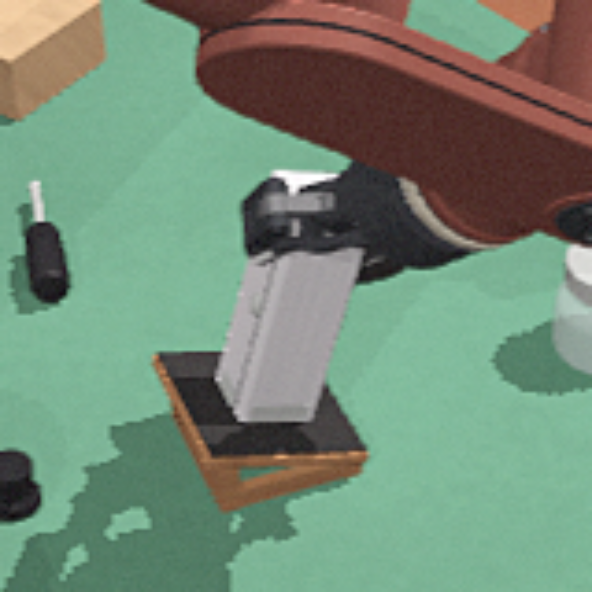

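Released and standing. I'll open fully and then back off along the tool axis.

>>> carry_out(dp=[[0,0,0],[0,0,0],[0,0,0],[0,0,0],[0,-0.5,0.5],[0,-0.8,0.8],[0,-1.2,1.1],[0,-1.5,1.4]], twist=[[0,0,0],[0,0,0],[0,0,0],[0,0,0],[0,0,0],[0,0,0],[0,0,0],[0,0,0]], hand=[0.5,0.7,0.9,1,1,1,1,1], force=20)

```text
clock: 16.72
tcp_pos: [0.5431, 0.0671, 0.2169]
tool_rot: [[0.916, -0.401, 0.011], [-0.277, -0.614, 0.739], [-0.29, -0.68, -0.674]]
contact_force: [1.0, -0.5, 0.2]
width: 0.0853
```

>>> carry_out(dp=[[0,-2,1.8],[0,-2,1.8],[0,-2,2],[0,-2,2],[0,-2,2],[0,-1.5,1.5],[0,-1,1],[0,0,0]], twist=[[0,0,0],[0,0,0],[0,0,0],[0,0,0],[0,0,0],[0,0,0],[0,0,0],[0,0,0]], hand=[1,1,1,1,1,1,1,1], force=20)

```text
clock: 17.38
tcp_pos: [0.5414, -0.0718, 0.3533]
tool_rot: [[0.916, -0.4, 0.018], [-0.284, -0.618, 0.733], [-0.282, -0.677, -0.68]]
contact_force: [0.2, 0.8, -0.3]
width: 0.0851
```

```bash
cat > last.py <<'E'
from fin import *
print(manip.get_state()['tcp_pos'])
B=np.stack([n,-yp,np.cross(n,-yp)],1); xp=np.cross(yp,n)
f=manip.grab_frame('side');cv2.imwrite('pics/s17.png',f['pixels'])
for nm in ['side','top']:
    g=f if nm=='side' else manip.grab_frame('top')
    if nm=='top': cv2.imwrite('pics/t17.png',g['pixels'])
    C=cloud(g);hsv=cv2.cvtColor(g['pixels'],cv2.COLOR_BGR2HSV)
    P=C[(g['range_z']>0)&(hsv[...,1]<45)&(hsv[...,2]>90)]
    q=(P-S)@np.stack([xp,yp,n],1); q=q[(abs(q[:,0])<.05)&(abs(q[:,1])<.05)&(q[:,2]>.005)&(q[:,2]<.16)]
    print(nm,len(q),np.percentile(q,[1,99],axis=0).round(4).tolist())
    for name,ax,sel in [('end',2,q[:,2]>.134),('lid',1,(q[:,1]<-.012)&(q[:,2]<.13)&(q[:,2]>.01)),('x-',0,(q[:,0]<-.014)&(q[:,2]<.13)&(q[:,2]>.01))]:
        Q=q[sel]
        if len(Q)<50: continue
        for _ in range(6):
            c_=np.median(Q,0);V=np.linalg.svd(Q-Q.mean(0),full_matrices=False)[2];r=(Q-Q.mean(0))@V[2];Q=Q[abs(r)<max(.0015,2*r.std())]
        v=V[2]*np.sign(V[2][ax]);print(' ',name,len(Q),'pos',Q.mean(0).round(4),'normal dev deg',np.degrees(v).round(1))
E
python3 last.py
```

```text
[ 0.54144297 -0.07184202  0.35326498]
side 1872 [[-0.0215, -0.026, 0.0067], [0.0243, 0.0188, 0.1412]]
  end 238 pos [ 0.0011 -0.0038  0.1397] normal dev deg [-0.5 -0.5 57.3]
  lid 896 pos [ 0.0014 -0.0226  0.0719] normal dev deg [ 0.7 57.3  0.1]
  x- 482 pos [-0.0196 -0.0036  0.072 ] normal dev deg [57.3 -0.1 -0.2]
top 1157 [[-0.0257, -0.0218, 0.0083], [0.0204, 0.0219, 0.1431]]
  end 387 pos [-0.0014  0.0002  0.14  ] normal dev deg [-0.5  0.2 57.3]
  lid 201 pos [-0.0046 -0.0209  0.0718] normal dev deg [ 1.2 57.3  0. ]
  x- 423 pos [-0.0235  0.0001  0.0728] normal dev deg [57.3 -0.2 -0. ]
```

View pics/s17.png

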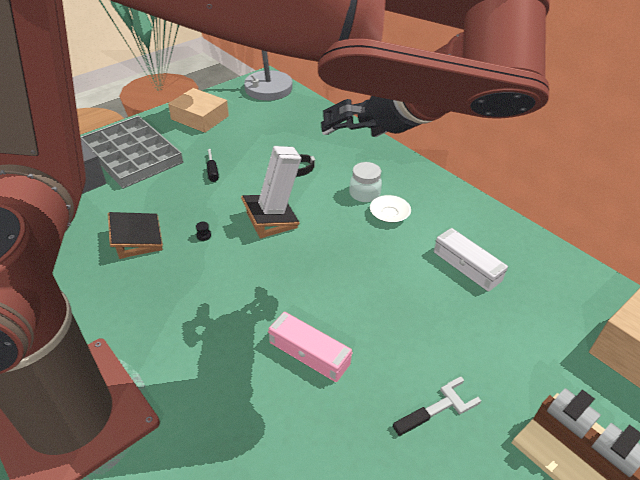

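View pics/t17.png

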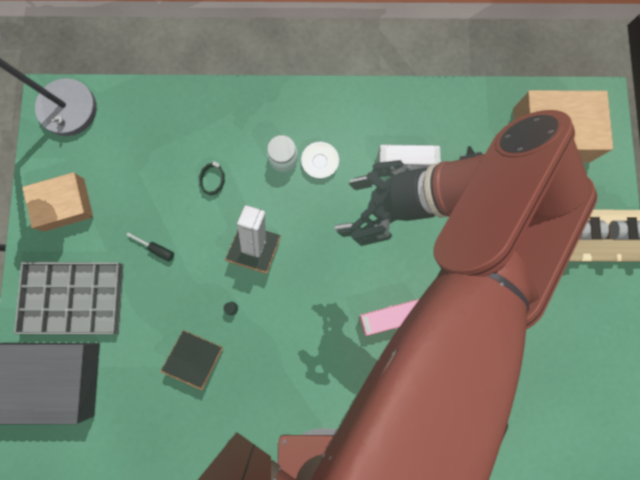

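The case stands alone at about (278,180) in the side view and (252,235) in the top view. It is flat within 0.5°, square within about 1°, and within about 2 mm of the plate centre. The arm is clear and everything else looks unmoved, so I'm handing in.

```bash
python3 -c "
from cell import manip
print(manip.hand_in())"
```

```text
the job is handed in; nothing more can be done
None
```

The near case is standing on its heavy end in the middle of the far sloping stand. I released it and handed the job in at about 17.5 s.

- **Finding the heavy end:** I pinched the case lightly on its studs and lifted it. It swung to about 48°, with the end on the robot's right (−y) dropping.
- **Setting down:** While I was lowering it, the pads slipped off the studs onto the flat sides and the case slid about 38 mm along the table. It settled flat, so I measured it again before the next grip.
- **Standing it up:** I gripped it near the light end at 80 N and turned it upright. I lowered it onto the rubber until the wrist force showed contact, then opened the fingers slowly and backed away.
- **Last checks:**
  - **Upright:** The case stood on its own. Its foot was flat to about 0.5° of the plate.
  - **Square:** The yaw error was 0.1–0.2° from one face. From the lid face it was 0.7° (side camera) and 1.2° (top camera).
  - **Position:** It was within about 2 mm of centre by the top camera. The side camera put it up to about 4 mm off along the slope's width, a disagreement about as large as the one seen throughout.
  - **Surroundings:** The far case, the pink look-alike and the small objects looked unmoved in the final pictures. I judged those by eye and did not measure them again.

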